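# Stand the big round plaque in the drying rack

### The job

Take the big round wooden plaque off its leaning stand and put it to dry: lower it, without dropping it in, into the middle gap of the tined rack, so that it stands upright there on the two rails between the tines, and let go. Leave the square plaque on its stand and the small round in its end gap of the rack.

Things in the scene. Friction and masses are not known exactly. Their poses are not given: they have to be found in the camera images.
- plaque_center (a point): Centre of the big round plaque: loose plain wooden disc, 140 mm across, 10 mm thick, 0.1 kg. x: the disc's axis; z: in the disc, towards its top rim. It leans 20 degrees from vertical, top towards the robot, on two pegs of one of two identical fixed dark stands, whose board (8 mm thick) backs its -x face and ends 4 mm above the centre along the disc: above that both faces are free.
- rack_gap (a point): Where the big plaque's centre rests in the middle gap of the fixed rack, 91 mm above the table. x: across the gap (the plaque's axis points so, either way round), y along it, z up. Base 150 x 110 mm; two rails along x, 70 mm apart, tops at 30 mm; four pairs of upright 8 mm tines on them, 34 mm apart, tops at 85 mm, making three gaps 26 mm wide, the outer ones 34 mm away in x.
- square_center (a point): Centre of the square plaque: plain light wood, 120 x 120 x 10 mm, leaning in the same way (same axes) on the other stand. Not to be moved.
- small_center (a point): Centre of the small wooden round, 80 mm across, 10 mm thick, standing in the end gap on the +x side of the rack, its top 93 mm above the table. x is its axis. Not to be moved.

How it is judged:
On the way:
1. the big round plaque is lowered into the middle gap, to within 25 mm of where it rests, still held by the fingers (x of plaque_center in the frame of rack_gap between -0.025 and 0.025 m and y of plaque_center in the frame of rack_gap between -0.03 and 0.03 m and z of plaque_center in the frame of rack_gap between -0.025 and 0.025 m and contact force between the fingers and plaque above 0.5 N), for 0.1 s.
At the end, for the whole second after the job is handed in: The big round plaque stands released and at rest in the middle gap: centre within 15 mm across, 20 mm along and 12 mm in height of the resting point, axis within 26 degrees of straight across; the square plaque and small round are within 30 mm of where they began (x of plaque_center in the frame of rack_gap between -0.015 and 0.015 m and y of plaque_center in the frame of rack_gap between -0.02 and 0.02 m and z of plaque_center in the frame of rack_gap between -0.012 and 0.012 m and angle between the x axis of plaque_center and the x axis of rack_gap, either way round below 0.45 rad and linear speed of plaque below 0.03 m/s and distance of each of square_center, small_center from where it was at the start of the episode below 0.03 m); the robot touches nothing.
It fails at once if the square plaque is moved more than 50 mm (distance of square_center from where it was at the start of the episode above 0.05 m).
It fails at once if the small round is moved more than 50 mm (distance of small_center from where it was at the start of the episode above 0.05 m).
It also fails if it takes over 38 s, if anything falls off the work surface, if the arm or the gripper's body presses on something with over 40 N, if the wrist force passes 120 N, or if a joint passes its speed limit or range.

### The arm

A 7-joint arm with a two-finger parallel gripper is mounted at the origin on the work surface. World frame = base frame: x ahead of the robot, y to its left, z up, the work surface at z = 0. Lengths are in m, angles in rad, forces in N, time in s.
With the tool pointing down it reaches from about 0.4 to 0.85 m from the base axis. Payload 10.4 kg.
Tool frame: the origin (TCP) lies between the finger pads; the fingertips stand 11 mm ahead of it and the grasp point (between the pads) lies 8 mm behind it; x points along the fingers, y is the direction in which the jaws open and shut, and the axes are right-handed (so a half turn about x gives the same grasp; the last joint's range is limited). The gripper opens to 87 mm and grips with 3 to 60 N. Pads are 19 mm wide; open, the fingers measure 117 mm over their backs; the gripper's body (75 mm by 190 mm) begins 51 mm behind the grasp point.
Start: joints at [1.139, 0.332, -0.065, 1.46, 0.022, 1.35, -0.088], TCP at [0.248, -0.574, 0.234] pointing down, gripper open.
Joint ranges: [-2.6, 2.6], [-0.5, 2.12], [-1.47, 1.34], [0.16, 2.42], [-1.27, 4.41], [0.06, 2.06], [-2.6, 2.6]. Speed limits (rad/s): [2.22, 2.22, 2.79, 2.79, 3.14, 3.14, 3.14].

### API

Orientations are given as a unit quaternion [x, y, z, w].
In Python, from bench import r, cams, ticket gives the robot as it stands. The module is installed in compiled form; this text tells all that it offers.
- The arm moves only by the tool drive_tool, never from a script. Its argument "moves" is text: rows parted by semicolons, each of 5 numbers parted by spaces: the shift along the world's x, y, z in m, then the turn about the world's z in degrees, then the closure, from 0 (fully open) to 1 (shut). In form: x y z twist grip; .... A call has 1 to 20 rows; each row shifts and turns the commanded pose from where the row before left it; what a row does not reach is not made up. A row lasts 1/8 s, in which the tool goes at most 62.5 mm and 10.7 degrees, less where a joint would pass 70% of its speed; a pose out of reach is approached as far as the arm can. A call is refused whole if a number of a shift passes 0.0625 or a number of a turn 10.7, either way. A call with a gripper value outside its range is refused whole. The fingers move at their own pace and stop on an object; "newtons" is the grip in N (left out, the last holds). Time passes only in rows, so rows that do not move let the fingers close. It gives the time, the measured TCP pose, the force and the opening at its end, in the units of the state.
- r.read_state(): the state, without advancing time (a new reading comes with each control period).
- cams.camera(name): name is "scene" or "top"; returns a dict with "color" (420x560x3 uint8, red, green, blue), "fx", "fy", "cx", "cy" (pixels), "extrinsics" (4x4, takes a point from camera to world coordinates). Camera axes: x right, y down, z forward; pixel columns grow to the right and rows downward; lengths in m; the calibration is good to about 2 mm. A picture is of the moment at which its call begins. There is no depth.
- ticket.close_job(): hands the job in, once; it reports no verdict.
The state is a dict: "time": time; "joint_positions": joint angles; "joint_vel": joint speeds; "joint_torque": joint torques, N m; "ee_pos": TCP position; "eef_rot": TCP orientation; "ft_force": force on the tool from outside, world axes, zero at the start; "torque": the same for the moment, N m; "width": finger opening in m.
Only numpy, scipy, OpenCV 4.12 (cv2) and the standard library are available. Lean on these libraries where they do the work, as an engineer would, in place of code of your own. Each camera call takes 0.05 s, during which the arm holds its last target.

## Working session

There is one attempt and no reset: what is moved stays moved. The work goes in short steps, Python scripts to look and compute and a tool call to move; the robot and the scene stay as the last step left them, time stands still between calls to the robot, and variables do not carry over. Pictures are saved under pics/ and viewed, and the job is handed in when it is done.

Besides the shell and the picture viewer there is one more tool, called after "Emit:" as name(argument=value, ...) on one line, values as JSON. drive_tool: Moves the arm, as the interface text tells. Its arguments: {"type":"object","properties":{"moves":{"type":"string"},"newtons":{"type":"number"}},"required":["moves"]}

```bash
mkdir -p pics; python3 - <<'E'
from bench import r,cams
import cv2,numpy as np
s=r.read_state();print({k:np.round(v,3).tolist() for k,v in s.items()})
for n in("scene","top"):
    c=cams.camera(n);cv2.imwrite(f"pics/{n}0.png",c["color"][:,:,::-1]);np.save(f"{n}0.npy",c["color"])
    print(n,c["fx"],c["fy"],c["cx"],c["cy"],np.round(c["extrinsics"],4).tolist())
E
```

```text
{'time': 0.0, 'joint_positions': [1.139, 0.333, -0.065, 1.461, 0.022, 1.35, -0.089], 'joint_vel': [0.0, 0.0, -0.001, -0.002, -0.001, 0.001, 0.0], 'joint_torque': [-0.0, -62.326, 0.025, -38.989, -0.061, 0.04, 0.0], 'ee_pos': [0.248, -0.573, 0.233], 'eef_rot': [-0.692, -0.144, 0.693, -0.143], 'ft_force': [-0.032, 0.043, -0.203], 'torque': [0.028, 0.01, 0.055], 'width': 0.087}
scene 534.4697439574164 534.4697439574164 279.8683879980484 212.50797414125336 [[0.2923, 0.813, -0.5036, 1.041], [0.9562, -0.2565, 0.1409, -0.1227], [-0.0146, -0.5228, -0.8523, 0.978], [0.0, 0.0, 0.0, 1.0]]
top 492.9049894465583 492.9049894465583 279.3708186051295 213.66075541343145 [[-0.0237, -0.9953, 0.0936, 0.4375], [-0.9992, 0.0264, 0.0285, -0.0018], [-0.0309, -0.0928, -0.9952, 1.1909], [0.0, 0.0, 0.0, 1.0]]
```

View pics/scene0.png

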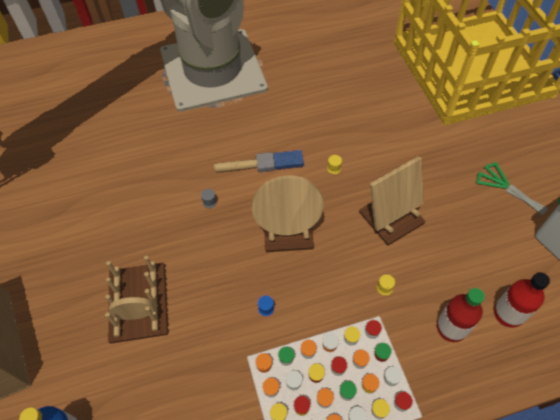

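View pics/top0.png

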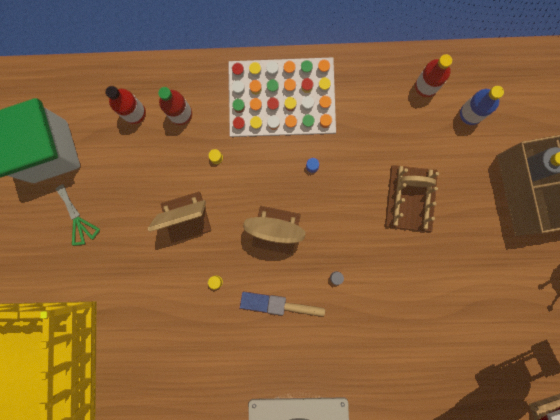

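The scene view shows the big disc at about (288,205), the square at (398,195), and the rack at (137,300). The top view shows the disc at about (275,230), the square at (178,215), and the rack at (415,198). I'll enlarge these areas to take pixel positions.

```bash
python3 - <<'E'
import cv2,numpy as np
s=np.load("scene0.npy")[:,:,::-1];t=np.load("top0.npy")[:,:,::-1]
def crop(im,x0,y0,x1,y1,k,f):
    c=cv2.resize(im[y0:y1,x0:x1],None,fx=k,fy=k,interpolation=cv2.INTER_CUBIC)
    for x in range(x0,x1,10):cv2.putText(c,str(x),((x-x0)*k,8),0,.3,(255,255,255));cv2.line(c,((x-x0)*k,10),((x-x0)*k,14),(255,255,255))
    for y in range(y0,y1,10):cv2.putText(c,str(y),(0,(y-y0)*k+3),0,.3,(255,255,255))
    cv2.imwrite(f,c)
crop(s,245,165,330,255,6,"pics/sd.png")
crop(s,95,250,175,350,6,"pics/sr.png")
crop(t,235,195,315,260,8,"pics/td.png")
crop(t,380,155,450,240,7,"pics/tr.png")
E
```

```text
(no output)
```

View pics/sd.png

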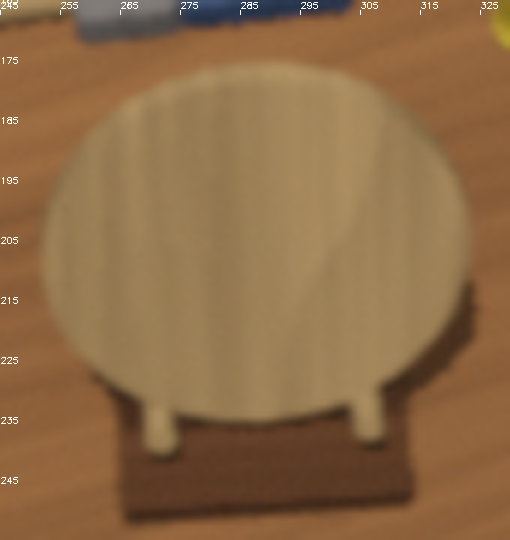

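View pics/sr.png

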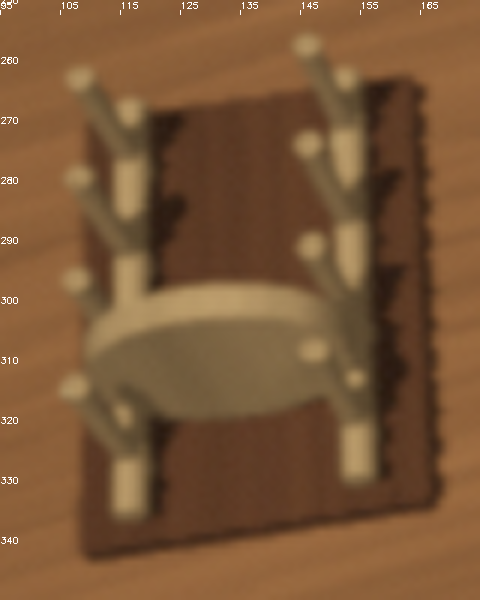

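View pics/td.png

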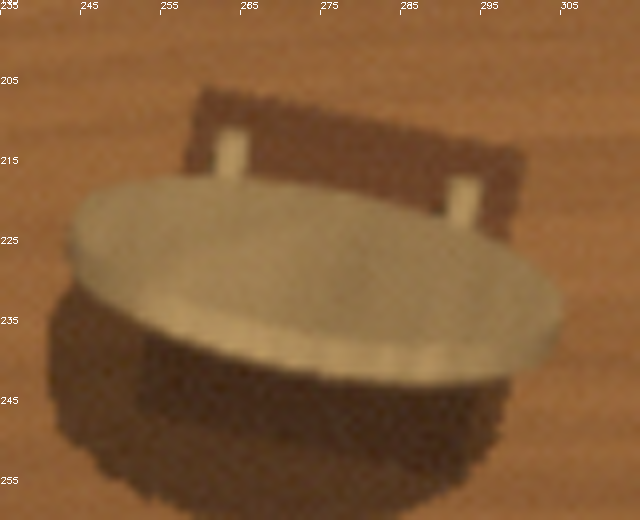

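View pics/tr.png

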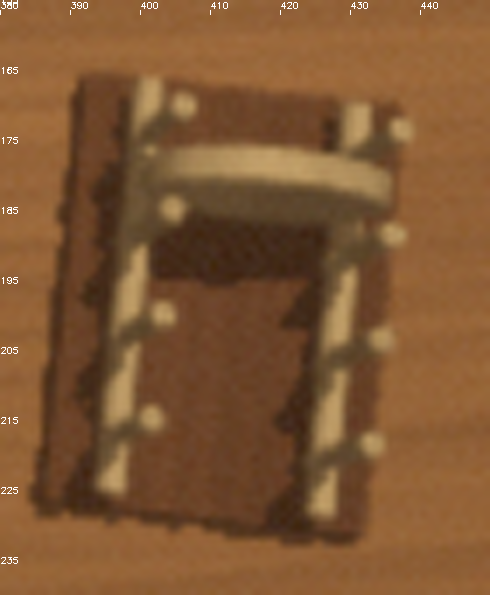

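The crops show the eight tine tops clearly in both views: top view rows about 170–218 at columns 402–437, scene view rows 257–315 at columns 107–147. The whole disc outline is visible in both too, so I'll triangulate both.

```bash
cat > h.py <<'E'
import numpy as np
C={"scene":(534.47,279.868,212.508,np.array([[0.2923,0.813,-0.5036,1.041],[0.9562,-0.2565,0.1409,-0.1227],[-0.0146,-0.5228,-0.8523,0.978]])),
"top":(492.905,279.371,213.661,np.array([[-0.0237,-0.9953,0.0936,0.4375],[-0.9992,0.0264,0.0285,-0.0018],[-0.0309,-0.0928,-0.9952,1.1909]]))}
def ray(n,u,v):
    f,cx,cy,E=C[n];d=E[:,:3]@[(u-cx)/f,(v-cy)/f,1];return E[:,3],d/np.linalg.norm(d)
def plane(n,u,v,z):
    o,d=ray(n,u,v);return o+d*(z-o[2])/d[2]
def tri(a,b):
    (o1,d1),(o2,d2)=ray("scene",*a),ray("top",*b)
    s=np.linalg.lstsq(np.c_[d1,-d2],o2-o1,rcond=None)[0];p,q=o1+s[0]*d1,o2+s[1]*d2
    return (p+q)/2,np.linalg.norm(p-q)
def proj(n,p):
    f,cx,cy,E=C[n];q=E[:,:3].T@(np.asarray(p)-E[:,3]);return f*q[0]/q[2]+cx,f*q[1]/q[2]+cy
E
python3 - <<'E'
from h import *
np.set_printoptions(precision=4,suppress=True)
S=dict(L=[(108,262.5),(108,279.3),(107.5,296.5),(107.5,314.5)],R=[(146,257.5),(146,274),(147,291),(147,308)])
T=dict(L=[(406.2,170),(404.5,184.7),(403.3,199.7),(401.5,214.6)],R=[(437.3,173.6),(436.2,188.5),(434.5,203.7),(433.1,218.3)])
# order scene: row0 is nearest robot (up = -x); top: row0 is farthest
for n,D in(("scene",S),("top",T)):
    L=np.array([plane(n,*p,.085) for p in D["L"]]);R=np.array([plane(n,*p,.085) for p in D["R"]])
    if n=="scene":L,R=L[::-1],R[::-1]
    c=np.r_[L,R].mean(0);print(n,"rack c",c,"steps",np.linalg.norm(L[0]-L[3])/3,np.linalg.norm(R[0]-R[3])/3,"cross",np.linalg.norm((L-R).mean(0)))
    for d in(L[0]-L[3],R[0]-R[3]):print(" yaw x",np.degrees(np.arctan2(d[1],d[0])))
    d=(L-R).mean(0);print(" yaw from cross",np.degrees(np.arctan2(-d[0],d[1])))
c,e=tri((287.7,205.3),(274.4,230.1));print("disc",c,e)
# stand base edges front bottom in top/scene near z~.01, pegs
for n,a,b in(("top",(260.5,206),(300,214)),("scene",(266,251),(313.5,248)),("top",(264,211.5),(293,217.5)),("scene",(272,239.5),(306.5,237.5))):
    p,q=plane(n,*a,.01),plane(n,*b,.01);d=p-q;print(n,p,q,"axis yaw",np.degrees(np.arctan2(-d[0],d[1])) if d[1]>0 else np.degrees(np.arctan2(d[0],-d[1])))
# predicted outline check
for yaw in(-8,-11,-14,-17):
  w=np.radians(yaw);h=np.array([np.cos(w),np.sin(w),0]);k=np.radians(20)
  ax=h*np.cos(k)+np.array([0,0,np.sin(k)]);up=-h*np.sin(k)+np.array([0,0,np.cos(k)]);lat=np.cross(up,ax)
  print(yaw,[ (n,np.round([proj(n,c+ax*.005+70e-3*v) for v in(up,-up,lat,-lat)],1).tolist()) for n in C])
E
```

```text
scene rack c [ 0.5777 -0.285   0.085 ] steps 0.03438902456093302 0.033709751736889886 cross 0.06989769507869537
 yaw x -7.8987340350492135
 yaw x -8.512233222177144
 yaw from cross 171.63701172368917
top rack c [ 0.5772 -0.2856  0.085 ] steps 0.033922070433610375 0.03386330384905622 cross 0.07017346970492921
 yaw x -8.596854171631009
 yaw x -8.282882767748585
 yaw from cross -8.58066959111042
disc [0.5046 0.0427 0.0896] 0.0020047883115756364
top [0.5683 0.0771 0.01  ] [ 0.5464 -0.0176  0.01  ] axis yaw -13.03108892174562
scene [ 0.5485 -0.0165  0.01  ] [0.5709 0.0779 0.01  ] axis yaw -13.368882221249693
top [0.5548 0.069  0.01  ] [ 0.5384 -0.0005  0.01  ] axis yaw -13.244489472206272
scene [0.5266 0.0028 0.01  ] [0.5435 0.0721 0.01  ] axis yaw -13.67803873319552
-8 [('scene', [[285.4, 177.6], [289.6, 233.8], [322.7, 201.9], [252.1, 211.9]]), ('top', [[271.6, 237.2], [276.5, 219.6], [243.2, 224.3], [305.3, 231.4]])]
-11 [('scene', [[285.9, 177.5], [288.8, 233.9], [322.9, 203.5], [251.8, 210.4]]), ('top', [[271.1, 237.1], [277.1, 219.7], [243.6, 222.7], [305.2, 233.1]])]
-14 [('scene', [[286.5, 177.5], [288.1, 234.0], [323.0, 205.1], [251.6, 208.8]]), ('top', [[270.6, 237.0], [277.8, 219.8], [244.0, 221.1], [305.0, 234.7]])]
-17 [('scene', [[287.0, 177.5], [287.4, 234.0], [323.0, 206.6], [251.5, 207.2]]), ('top', [[270.2, 236.9], [278.4, 220.0], [244.5, 219.6], [304.7, 236.3]])]
```

```bash
python3 - <<'E'
from bench import r
from scipy.spatial.transform import Rotation as R
import numpy as np
M=R.from_quat(r.read_state()["eef_rot"]).as_matrix();print(M.round(3));print(np.degrees(np.arctan2(M[1,1],M[0,1])))
E
```

```text
[[-0.001  0.398 -0.918]
 [ 0.001 -0.918 -0.398]
 [-1.    -0.001  0.   ]]
-66.57758415702743
```

Emit:
drive_tool(moves="0.017 0.044 0 3.8 0;0.017 0.044 0 3.8 0;0.017 0.044 0 3.8 0;0.017 0.044 0 3.8 0;0.017 0.044 0 3.8 0;0.017 0.044 0 3.8 0;0.017 0.044 0 3.8 0;0.017 0.044 0 3.8 0;0.017 0.044 0 3.8 0;0.017 0.044 0 3.8 0;0.017 0.044 0 3.8 0;0.017 0.044 0 3.8 0;0.017 0.044 0 3.8 0;0.017 0.044 0 3.8 0;0 0 0 0 0", newtons=5)

```text
time: 1.98
ee_pos: [0.4867, 0.0464, 0.2334]
eef_rot: [0.554, 0.441, -0.553, 0.44]
ft_force: [-1.3, 0.3, -0.7]
width: 0.087
```

Emit:
drive_tool(moves="0.004 0 -0.02 0 0;0 0 -0.02 0 0;0 0 -0.02 0 0;0 0 -0.02 0 0;0 0 -0.016 0 0;0 0 -0.016 0 0;0 0 0 0 0")

```text
time: 2.85
ee_pos: [0.4897, 0.0423, 0.1205]
eef_rot: [-0.554, -0.439, 0.555, -0.438]
ft_force: [-0.4, -1.0, -0.6]
width: 0.0872
```

```bash
python3 - <<'E'
from bench import r,cams
import cv2
c=cams.camera("scene")["color"];cv2.imwrite("pics/s1.png",cv2.resize(c[130:270,210:350,::-1],None,fx=4,fy=4))
c=cams.camera("top")["color"];cv2.imwrite("pics/t1.png",cv2.resize(c[160:300,200:340,::-1],None,fx=4,fy=4))
E
```

```text
(no output)
```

View pics/s1.png

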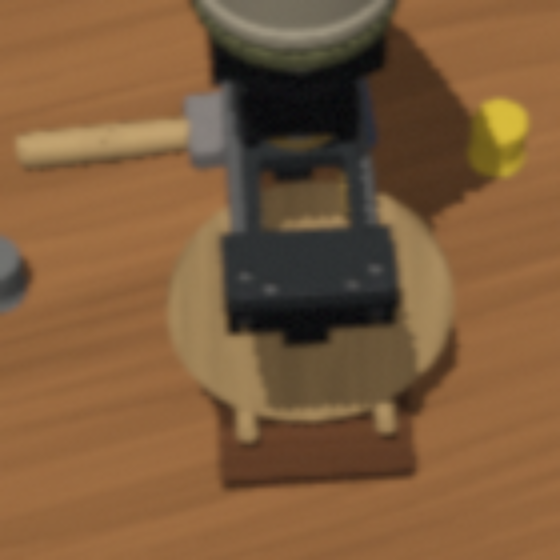

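The fingers straddle the disc's upper part, one in front and one behind, and the disc hasn't moved. I'll correct y by 4 mm and close gently.

Emit:
drive_tool(moves="0 0.004 0 0 0.5;0 0 0 0 0.7;0 0 0 0 1;0 0 0 0 1;0 0 0 0 1;0 0 0 0 1;0 0 0 0 1", newtons=5)

```text
time: 3.82
ee_pos: [0.4909, 0.0464, 0.1217]
eef_rot: [0.555, 0.438, -0.555, 0.439]
ft_force: [4.8, -0.4, -1.9]
width: 0.027
```

Emit:
drive_tool(moves="0.005 -0.001 0.001 0 1;0.005 -0.001 0.001 0 1;0.005 -0.001 0.001 0 1;0.005 -0.001 0.001 0 1;0 0 0 0 1;0 0 0 0 1", newtons=6)

```text
time: 4.58
ee_pos: [0.5106, 0.0424, 0.1256]
eef_rot: [0.555, 0.438, -0.555, 0.438]
ft_force: [1.2, -0.7, 2.4]
width: 0.0182
```

```bash
python3 - <<'E'
from bench import r,cams
import cv2,numpy as np
c=cams.camera("scene")["color"];a=cv2.resize(c[150:260,230:330,::-1],None,fx=4,fy=4)
c=cams.camera("top")["color"];b=cv2.resize(c[180:290,230:330,::-1],None,fx=4,fy=4)
cv2.imwrite("pics/b2.png",np.hstack([a,b]))
E
```

```text
(no output)
```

View pics/b2.png

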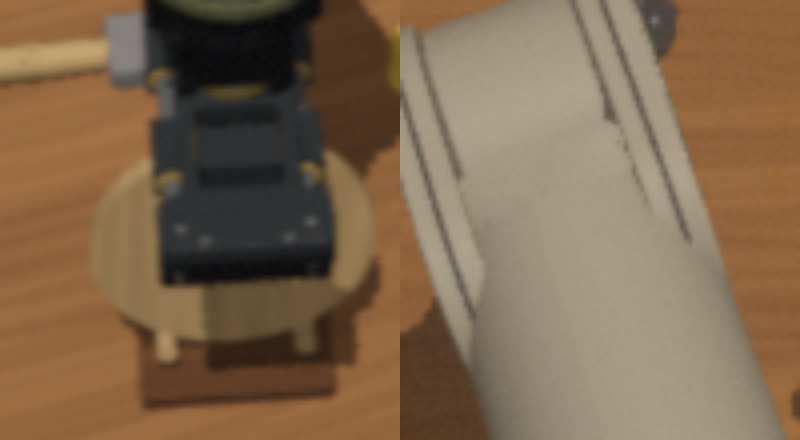

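The disc is still on its pegs and turning upright as planned; the opening has dropped to 18 mm. I'll continue the same motion.

Emit:
drive_tool(moves="0.005 -0.001 0.001 0 1;0.005 -0.001 0.001 0 1;0.005 -0.001 0.001 0 1;0.003 -0.001 0.001 0 1;0 0 0 0 1;0 0 0 0 1", newtons=6)

```text
time: 5.42
ee_pos: [0.5284, 0.0385, 0.1295]
eef_rot: [0.555, 0.438, -0.555, 0.438]
ft_force: [2.0, -1.6, -1.7]
width: 0.0101
```

Emit:
drive_tool(moves="0 0 0 0 1;0 0 0 0 1;0.001 0 0.01 0 1;0.001 0 0.015 0 1;0 0 0.02 0 1;0 0 0.025 0 1;0 0 0.025 0 1;0 0 0.025 0 1;0 0 0 0 1", newtons=25)

```text
time: 6.55
ee_pos: [0.5311, 0.039, 0.2519]
eef_rot: [0.556, 0.438, -0.554, 0.439]
ft_force: [-0.1, 0.2, -1.6]
width: 0.0101
```

```bash
python3 - <<'E'
from bench import r,cams
import cv2,numpy as np
c=cams.camera("scene")["color"];a=cv2.resize(c[100:260,190:350,::-1],None,fx=4,fy=4,interpolation=2)
cv2.imwrite("pics/b3.png",a[:600])
c=cams.camera("top")["color"];cv2.imwrite("pics/t3.png",c[:,:,::-1])
E
```

```text
(no output)
```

View pics/b3.png

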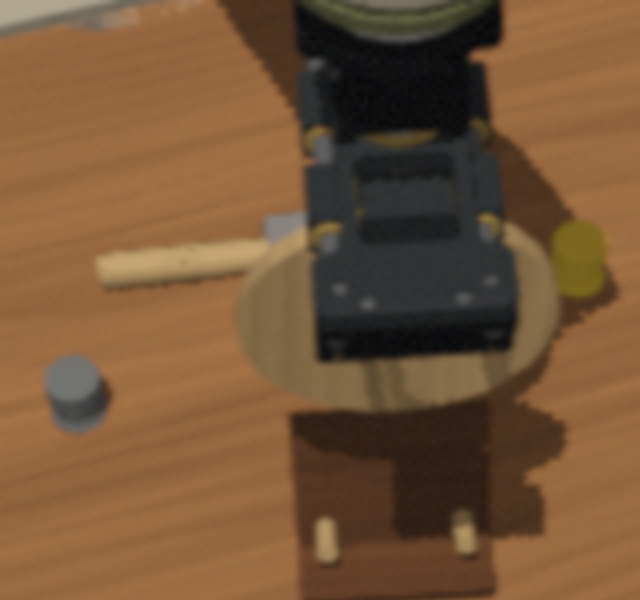

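The disc is clear of the stand and held upright. It looks slightly to one side of the gripper, so I'll measure its outline in the jaw plane.

```bash
python3 - <<'E'
import cv2,numpy as np
a=cv2.imread("pics/b3.png");c=a[200:430,210:590];c=cv2.resize(c,None,fx=2,fy=2,interpolation=2)
for i in range(0,760,40):cv2.putText(c,"%.0f"%(190+(210+i/2)/4),(i,8),0,.3,(255,255,255));cv2.line(c,(i,10),(i,14),(255,255,255))
for i in range(0,460,40):cv2.putText(c,"%.0f"%(100+(200+i/2)/4),(0,i+3),0,.3,(255,255,255))
cv2.imwrite("pics/z3.png",c)
E
```

```text
(no output)
```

View pics/z3.png

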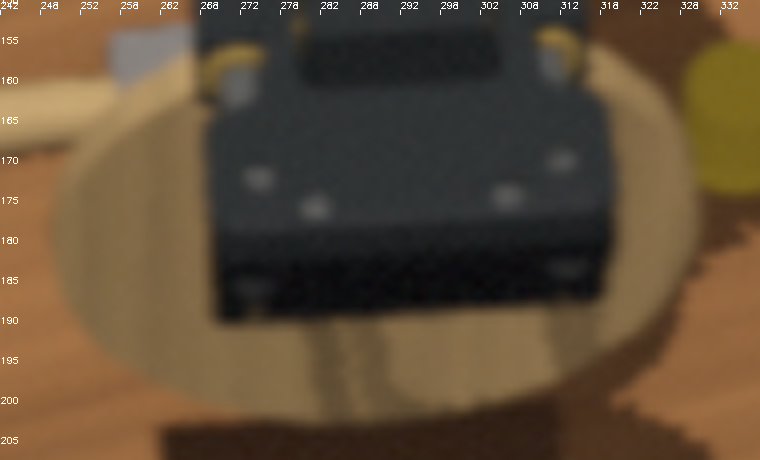

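```bash
python3 - <<'E'
from h import *
from bench import r
from scipy.optimize import least_squares
from scipy.spatial.transform import Rotation as R
s=r.read_state();t=s["ee_pos"];M=R.from_quat(s["eef_rot"]).as_matrix();y=M[:,1];y=y if y[0]>0 else -y
lat=np.cross([0,0,1],y);print("yaw",np.degrees(np.arctan2(y[1],y[0])))
P=[(52,235),(75,300),(110,345),(160,385),(220,410),(300,424),(400,420),(480,405),(560,375),(620,335),(665,290),(690,240)]
Q=[]
for X,Y in P:
    o,d=ray("scene",242.5+X/8,150+Y/8);p0=t+y*.005;k=((p0-o)@y)/(d@y);p=o+k*d-t;Q.append((p@lat,p[2]))
Q=np.array(Q)
f=least_squares(lambda q:np.hypot(*(Q-q[:2]).T)-q[2],[0,-.04,.07]);print(f.x,np.abs(f.fun).max())
f=least_squares(lambda q:np.hypot(*(Q-q[:2]).T)-.07,[0,-.04]);print("fixed r",f.x,np.abs(f.fun).max());q=f.x
print("centre world",t+lat*q[0]+np.array([0,0,q[1]]), "tcp",t,"lat",lat)
# after turn to rack yaw: tcp target above rack centre
w=np.radians(-8.4);lat2=np.array([-np.sin(w),np.cos(w),0]);print("tcp target",np.array([.5775,-.2853,.091])-lat2*q[0]-np.array([0,0,q[1]]))
E
```

```text
yaw -13.36908487402854
[ 0.00011334 -0.03388481  0.06837078] 0.0021752796294910864
fixed r [ 0.00028326 -0.03183686] 0.0026506159833057236
centre world [0.53017873 0.03885584 0.21755974] tcp [0.53011324 0.03858026 0.24939661] lat [ 0.23122297  0.97290072 -0.        ]
tcp target [ 0.57745862 -0.28558022  0.12283686]
```

Emit:
drive_tool(moves="0.006 -0.036 0 0.5 1;0.006 -0.036 0 0.5 1;0.006 -0.036 0 0.5 1;0.006 -0.036 0 0.5 1;0.006 -0.036 0 0.6 1;0.006 -0.036 0 0.6 1;0.006 -0.036 0 0.6 1;0.005 -0.036 0 0.6 1;0 -0.036 0 0.6 1;0 0 0 0 1;0 0 0 0 1")

```text
time: 8.02
ee_pos: [0.5773, -0.2846, 0.2486]
eef_rot: [-0.535, -0.463, 0.535, -0.462]
ft_force: [-0.5, 1.4, -1.3]
width: 0.0099
```

```bash
python3 - <<'E'
from bench import r,cams
import cv2,numpy as np
s=r.read_state();q=s["eef_rot"];print(s["ee_pos"],-90+2*np.degrees(np.arctan(q[1]/q[0])),s["width"])
c=cams.camera("scene")["color"];cv2.imwrite("pics/b4.png",cv2.resize(c[200:360,70:230,::-1],None,fx=3.7,fy=3.7,interpolation=2))
E
```

```text
[ 0.57726307 -0.28455829  0.24855482] -8.257673839657059 0.009925901218571205
```

View pics/b4.png

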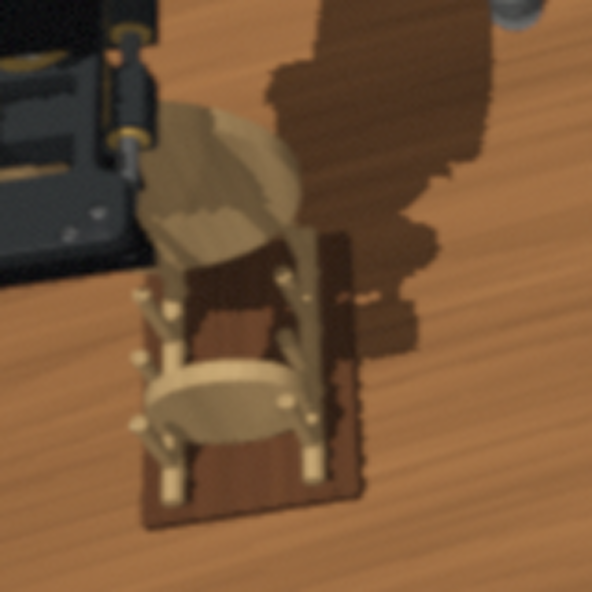

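The pose agrees with the target, and the disc hangs over the rack behind the small round. Lowering.

Emit:
drive_tool(moves="0 -0.001 -0.015 0 1;0 0 -0.015 0 1;0 0 -0.015 0 1;0 0 -0.015 0 1;0 0 -0.015 0 1;0 0 -0.015 0 1;0 0 -0.015 0 1;0 0 -0.004 0 1;0 0 0 0 1")

```text
time: 9.2
ee_pos: [0.5775, -0.2865, 0.1405]
eef_rot: [0.535, 0.462, -0.535, 0.462]
ft_force: [-0.5, 0.8, -1.0]
width: 0.0097
```

```bash
python3 - <<'E'
from bench import r,cams
import cv2,numpy as np
s=r.read_state();print(s["ee_pos"],s["ft_force"])
c=cams.camera("scene")["color"];cv2.imwrite("pics/b5.png",cv2.resize(c[220:360,70:210,::-1],None,fx=4.2,fy=4.2,interpolation=2))
E
```

```text
[ 0.57751112 -0.28648341  0.1404872 ] [-0.53021762  0.76545827 -1.0094401 ]
```

View pics/b5.png

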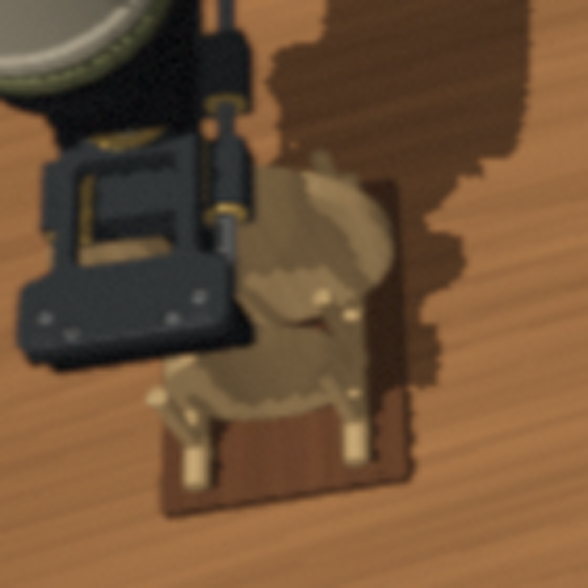

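The disc is in the middle gap between the second and third tines, with nothing touched. I'll lower the rest slowly.

Emit:
drive_tool(moves="0 0 -0.003 0 1;0 0 -0.003 0 1;0 0 -0.003 0 1;0 0 -0.003 0 1;0 0 0 0 1")

```text
time: 9.88
ee_pos: [0.5773, -0.2864, 0.1282]
eef_rot: [-0.535, -0.462, 0.535, -0.462]
ft_force: [-0.6, 0.6, -1.3]
width: 0.0098
```

Emit:
drive_tool(moves="0 0 -0.0015 0 1;0 0 0 0 1")

```text
time: 10.12
ee_pos: [0.5775, -0.2865, 0.127]
eef_rot: [0.535, 0.462, -0.535, 0.462]
ft_force: [0.4, -0.0, -1.4]
width: 0.0099
```

Emit:
drive_tool(moves="0 0 -0.001 0 1;0 0 0 0 1")

```text
time: 10.38
ee_pos: [0.5775, -0.2865, 0.1261]
eef_rot: [0.535, 0.462, -0.535, 0.462]
ft_force: [0.5, -0.0, -1.7]
width: 0.0098
```

Emit:
drive_tool(moves="0 0 -0.001 0 1;0 0 0 0 1")

```text
time: 10.62
ee_pos: [0.5776, -0.2865, 0.1258]
eef_rot: [0.535, 0.462, -0.535, 0.462]
ft_force: [-1.5, 1.5, 4.5]
width: 0.01
```

Emit:
drive_tool(moves="0 0 -0.001 0 1;0 0 0 0 1")

```text
time: 10.88
ee_pos: [0.5778, -0.2865, 0.1256]
eef_rot: [0.535, 0.462, -0.535, 0.463]
ft_force: [-2.8, 2.3, 9.6]
width: 0.0095
```

The upward force at z ≈ 0.1257 shows the disc is on the rails. I'll relieve the press and open.

Emit:
drive_tool(moves="0 0 0.0015 0 1;0 0 0 0 1;0 0 0 0 0.8;0 0 0 0 0.7;0 0 0 0 0.5;0 0 0 0 0.3;0 0 0 0 0.1;0 0 0 0 0;0 0 0 0 0", newtons=5)

```text
time: 12.0
ee_pos: [0.5775, -0.2865, 0.1255]
eef_rot: [0.535, 0.462, -0.535, 0.462]
ft_force: [-0.3, -0.9, -0.1]
width: 0.0682
```

Emit:
drive_tool(moves="0 0 0.01 0 0;0 0 0.02 0 0;0 0 0.03 0 0;0 0 0.03 0 0;0 0 0.03 0 0;-0.03 0.03 0.02 0 0;-0.04 0.05 0 0 0;-0.04 0.05 0 0 0;-0.02 0.05 0 0 0;0 0.05 0 0 0;0 0 0 0 0")

```text
time: 13.38
ee_pos: [0.4497, -0.055, 0.2676]
eef_rot: [0.534, 0.463, -0.533, 0.465]
ft_force: [0.1, -0.3, 0.3]
width: 0.087
```

```bash
python3 - <<'E'
from bench import r,cams
import cv2,numpy as np
s=r.read_state();print(s["time"],s["ee_pos"],s["ft_force"],s["width"])
a=cams.camera("scene")["color"][:,:,::-1];b=cams.camera("top")["color"][:,:,::-1]
np.save("s6.npy",a);np.save("t6.npy",b)
cv2.imwrite("pics/s6.png",a);cv2.imwrite("pics/t6.png",b)
cv2.imwrite("pics/z6.png",np.hstack([cv2.resize(a[240:350,85:185],(400,440),interpolation=2),cv2.resize(b[150:240,370:461],(400,440),interpolation=2)]))
E
```

```text
13.375 [ 0.44968728 -0.05498823  0.267647  ] [ 0.12707138 -0.25121509  0.32460989] 0.08702815556372692
```

View pics/z6.png

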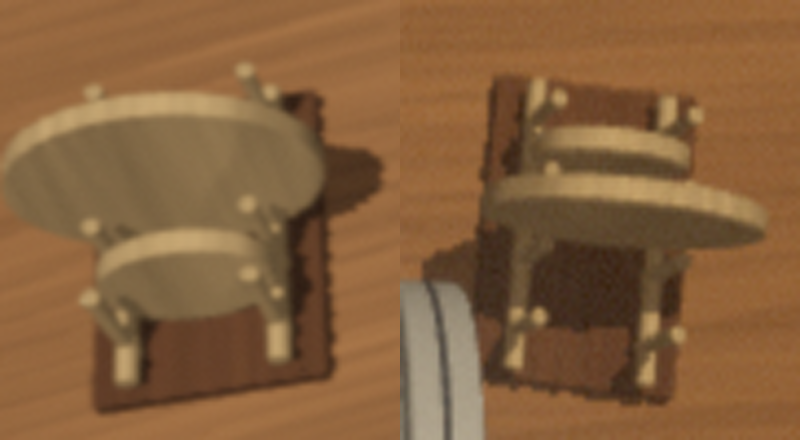

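View pics/s6.png

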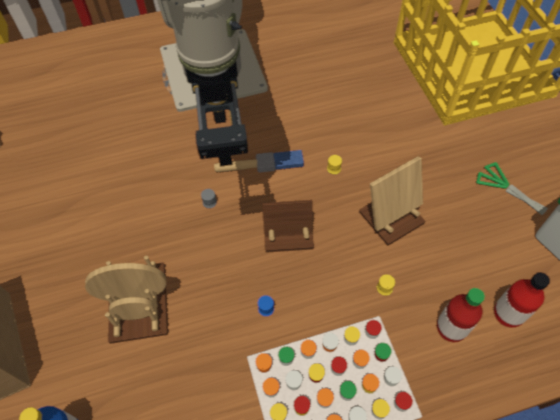

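```bash
python3 - <<'E'
from h import *
c,e=tri((125.6,282),(421.5,193));w=np.radians(-8.4);d=c-[.5775,-.2853,.091]
print(c,e,"across",d[0]*np.cos(w)+d[1]*np.sin(w),"along",-d[0]*np.sin(w)+d[1]*np.cos(w),"h",d[2])
import cv2
from bench import cams
a0=np.load("scene0.npy")[:,:,::-1].astype(int);a=np.load("s6.npy").astype(int)
b=cams.camera("scene")["color"][:,:,::-1].astype(int)
print("square diff",abs(a-a0)[150:245,355:430].mean(),"small diff",abs(a-a0)[300:322,112:145].mean(),"motion now",abs(b-a)[250:345,80:175].mean(), "bg", abs(b-a)[300:400,270:400].mean())
E
```

```text
[ 0.57787868 -0.28541961  0.09876626] 0.00207455503210659 across 0.00039209292320752624 along -6.301129091687595e-05 h 0.007766263974252979
square diff 7.0458479532163745 small diff 7.017906336088155 motion now 0.6946999076638966 bg 0.5130769230769231
```

```bash
python3 - <<'E'
from h import *
a0=np.load("scene0.npy")[:,:,::-1].astype(int);a=np.load("s6.npy").astype(int)
print("bg diff",abs(a-a0)[300:400,270:400].mean())
import cv2
for n,(x0,y0,x1,y1) in dict(square=(355,150,430,245),small=(112,300,145,322)).items():
    A=cv2.cvtColor(a0.astype('uint8'),6)[y0:y1,x0:x1].astype('float32');B=cv2.cvtColor(a.astype('uint8'),6)[y0:y1,x0:x1].astype('float32')
    print(n,cv2.phaseCorrelate(A,B))
w=np.radians(-8.4);h=np.array([np.cos(w),np.sin(w),0]);l=np.array([-h[1],h[0],0]);t=np.linspace(0,2*np.pi,181)
for z in(.091,.099):
  for n in C:
    P=np.array([proj(n,np.array([.5775,-.2853,z])+s*.005*h+.07*(np.cos(k)*l+np.sin(k)*np.array([0,0,1]))) for k in t for s in(-1,1)])
    print(z,n,P.min(0).round(1),P.max(0).round(1))
E
```

```text
bg diff 8.15551282051282
square ((0.475218366107228, -0.018481278056036388), 1.0032795033189985)
small ((0.034900264996871044, 0.04383155467898092), 0.9925966186586905)
0.091 scene [ 84.8 263.2] [165.8 302. ]
0.091 top [387.9 185.4] [453.4 201.1]
0.099 scene [ 83.4 261.1] [164.9 300.3]
0.099 top [388.6 184.9] [454.6 200.6]
```

The outline predicted for a centre height of 91 mm matches the scene view to within about 1 pixel. The square and small round show no shift above half a pixel. The robot is clear, so I'm handing in.

```bash
python3 -c "
from bench import ticket
print(ticket.close_job())"
```

```text
the job is handed in; nothing more can be done
None
```

I gripped the big round plaque by its upper part, turned it upright on its pegs and lifted it off the stand. I lowered it into the middle gap until the wrist force showed it resting on the rails, then let go and backed the arm away. The job was handed in at about 13.5 s of the 38 s; no verdict was reported.

**Last checks:**
- **Position:** the plaque's centre is within about 1 mm of the resting point both across and along the gap.
- **Height:** my rough two-view estimate came out about 8 mm high, still within the 12 mm limit. The height where it touched the rails (centre about 92–94 mm) and the outline in the scene view both fit the expected 91 mm better.
- **Other pieces:** the square plaque and small round show no shift above half a pixel.
- **At rest:** I saw no movement of the plaque in the rack, and the robot was touching nothing.

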